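# Square up a test bar and hold the sprung sample box open

## Robot

A 6-joint arm with a two-finger parallel gripper is mounted at the origin on a cart in front of the work surface, level with it; the furniture and walls round the work are solid. World frame = base frame: x ahead of the robot, y to its left, z up, the work surface at z = 0. Lengths are in m, angles in rad, forces in N, time in s.
With the tool pointing down it reaches from about 0.275 to 0.825 m from the base axis. Payload 5.2 kg.
Tool frame: the origin (TCP) lies midway between the tips of the shut fingers; the grasp point (between the pads) lies 19 mm behind it; z points along the fingers, y is the direction in which the jaws open and shut (so a half turn about z gives the same grasp; the last joint's range is limited). The gripper opens to 93 mm and grips with 3 to 60 N. Pads are 15 mm wide; open, the fingers measure 128 mm over their backs; the gripper's body (75 mm by 188 mm) begins 65 mm behind the grasp point.
Start: joints at [-1.342, 0.259, 1.535, -0, 1.348, -0.203], TCP at [0.23, -0.5, 0.219] pointing down, gripper open.
Joint ranges: [-3.14, 3.14], [-0.91, 2.08], [0.19, 2.58], [-1.22, 4.36], [0.22, 2.71], [-3.12, 3.12]. Speed limits (rad/s): [2.57, 2.57, 3.14, 3.14, 3.14, 3.14].

## Interface

Orientations are given as a unit quaternion [w, x, y, z].
In Python, from workcell import r gives the robot as it stands.
- The arm moves only by the tool drive_tool, never from a script. Its argument "targets" is a list of rows, each a list of 5 numbers: the shift along the tool's x, y, z in units of 50 mm (1.0 is 50 mm), then the turn about the tool's z in units of 10 degrees (1.0 is 10 degrees), then the opening, from 0 (shut) to 1 (fully open). In form: [[tx, ty, tz, spin, hand], ...]. A call has 1 to 20 rows; each row is the pose to reach, as a shift and turn from the pose measured when the call began, along the tool's axes at that moment; what a row does not reach only later rows make up. A row lasts 1/8 s, in which the tool goes at most 62.5 mm and 10.7 degrees, less where a joint would pass 70% of its speed; a pose out of reach is approached as far as the arm can. A call with a gripper value outside its range is refused whole. The fingers move at their own pace and stop on an object; the grip force is fixed at half the most. Time passes only in rows, so rows that repeat a pose let the fingers close. It gives the time, the measured TCP pose, the force and the opening at its end, in the units of the state.
- r.read_state(): the state, without advancing time (a new reading comes with each control period).
- r.snapshot(name): name is "side" or "top"; returns a dict with "pixels" (420x560x3 uint8, red, green, blue), "fx", "fy", "cx", "cy" (pixels), "dist" ([k1, k2, p1, p2, k3] as OpenCV has them; the pictures are not rectified), "extrinsics" (4x4, takes a point from camera to world coordinates). Camera axes: x right, y up, looking along -z (the intrinsics and any distortion apply to the point x, -y, -z); pixel columns grow to the right and rows downward; lengths in m; the calibration is good to about 2 mm. A picture is of the moment at which its call begins. There is no depth.
- r.finish_job(): hands the job in, once; it reports no verdict.
The state is a dict: "time_s": time; "joint_pos": joint angles; "qd": joint speeds; "joint_torque": joint torques, N m; "tool_pos": TCP position; "tool_rot": TCP orientation; "wrist_force": force on the tool from outside, world axes, zero at the start; "torque": the same for the moment, N m; "gripper_width": finger opening in m.
Only numpy, scipy, OpenCV 4.12 (cv2) and the standard library are available. Lean on these libraries where they do the work, as an engineer would, in place of code of your own. Each camera call takes 0.05 s, during which the arm holds its last target. There are 200 camera calls.

## Task

First slide the gold-coloured test bar on the aluminium plate until it lies flat, with its long side fully against the long dark fence and its end against the short dark stop. Then lift the sprung lid of the white sample box by its red handle and hold it with the fingers, open at 60 degrees (the green mark on the box's arc), so that the loader can put the bar in: finish still holding it there, with the bar still against both stops. Leave the vials, beaker, dish and bottle where they stand.

Things in the scene. Friction and masses are not known exactly. Their poses are not given: they have to be found in the camera images.
- jig: Fixed aluminium plate, 150 mm (its x) by 220 mm (its y), 12 mm thick, on the left or right half of the worktop, turned up to 0.2 rad. Origin: centre of its underside on the worktop; z up. Two dark steel stops stand on it, 8 mm high (tops 20 mm above the worktop). With the bar against both, the bar's origin is at x = +40, y = +15, z = +12 mm in this frame.
- fence (a point): Long dark stop on the plate: middle of the top edge of its inner face, at x = +55, y = -10, z = 20 mm in the plate's frame. The face looks to the plate's -x and runs along y from -100 to +80 mm; the fence is 16 mm wide.
- end_stop (a point): Short dark stop on the plate: middle of the top edge of its inner face, at x = +20, y = +75, z = 20 mm in the plate's frame. The face looks to the plate's -y and runs along x from -10 to +50 mm; the stop is 16 mm wide.
- test_bar: Loose solid bar of gold-coloured aluminium, 30 mm (its x) by 120 mm (its y) by 24 mm high, about 0.25 kg (0.15 to 0.35), lying on the plate off both stops and turned up to 0.3 rad to them. Origin: centre of its underside; long side along its y. It may lie either end round.
- sample_box: Fixed white open box, 140 mm (its x) by 190 mm (its y), walls 78 mm high, on the other half of the worktop from the plate, turned up to 0.2 rad. Origin: centre of its underside; z up; front to -x. Beside its +y wall, 103 mm from the middle, a thin steel arc of radius 85 mm about the hinge line has a green mark at 60 degrees; the open lid shall lie in line with it.
- lid_hinge (a point): Middle of the lid's hinge line, fixed to the box: at x = +70, y = 0, z = 82 mm in the box's frame; the hinge line runs along the box's y.
- lid_grip (a point): Middle of the lid's red handle: a round bar 12 mm thick, 104 mm long, parallel to the hinge line and 185 mm from it in the lid's plane, 45 mm clear of the lid's front edge on two steel arms 90 mm apart, so fingers pass before, behind and under it. Lid shut: 82 mm above the worktop. Moves with the lid, up and back towards the hinge.
- lid (a joint): Angle of the hinged lid (blue metal frame 190 mm wide and 8 mm thick with a clear window, 0.22 kg): 0 shut, growing as it opens, at most 1.75 rad; 60 degrees = 1.047 rad. A spring and its weight always press it shut, with about 1 to 2 N at the handle, so it falls shut when let go.
- vial_a: Loose glass vial, black cap, yellow content, 27 mm across, 64 mm high; stands in front, near the middle. Origin: centre of its foot. Leave alone.
- vial_b: Loose glass vial, white cap, purple content, 27 mm across, 64 mm high; stands towards the back, near the middle. Origin: centre of its foot. Leave alone.
- beaker_b: Loose clear beaker, 79 by 86 mm, 102 mm high, on the right in front. Origin: centre of its foot. Leave alone.
- petri_0: Loose clear petri dish, 93 mm across, 15 mm high, on the right at the back. Origin: centre of its underside. Leave alone.
- reagent_f: Loose white bottle with orange cap, 60 mm across, 140 mm high, on the far left. Origin: centre of its foot. Leave alone.
Things that resemble listed ones, but are neither listed nor needed, are in the scene too. What is shaped like the test_bar but turquoise is not meant.

How it is judged:
By the outcome, as a careful person would: the job done as asked, in the order asked, and still so for the second after the job is handed in, while the arm keeps its last pose, push and grip.
It also fails if it takes over 69 s, if anything falls off the work surface, if the arm or the gripper's body presses on something with over 40 N, if the wrist force passes 120 N, or if a joint passes its speed limit or range.

## Working session

There is one attempt and no reset: what is moved stays moved. The work goes in short steps, Python scripts to look and compute and a tool call to move; the robot and the scene stay as the last step left them, time stands still between calls to the robot, and variables do not carry over. Pictures are saved under pics/ and viewed, about 8 in all and at most 12, crops included, and the job is handed in when it is done.

Besides the shell and the picture viewer there is one more tool, called after "Call:" as a command line: name --pt "numbers of a row" for each row, then --argument value for the rest. drive_tool: Moves the arm, as the interface text tells. Its arguments: {"type":"object","properties":{"targets":{"type":"array"}},"required":["targets"]}

```bash
mkdir -p pics
cat > h.py <<'E'
import numpy as np, cv2
from workcell import r
def snap(n):
    s=r.snapshot(n); s['E']=np.array(s['extrinsics']); s['K']=np.array([[s['fx'],0,s['cx']],[0,s['fy'],s['cy']],[0,0,1.]]); s['dist']=np.array(s['dist'],float); return s
def save(s,f,crop=None,scale=1):
    im=np.array(s['pixels'])[:,:,::-1]
    if crop: im=im[crop[1]:crop[3],crop[0]:crop[2]]
    cv2.imwrite('pics/'+f,cv2.resize(im,None,fx=scale,fy=scale,interpolation=cv2.INTER_CUBIC))
def ray(s,px):
    u=cv2.undistortPoints(np.array(px,float).reshape(-1,1,2),s['K'],s['dist']).reshape(-1,2)
    d=np.c_[u[:,0],-u[:,1],-np.ones(len(u))]@s['E'][:3,:3].T
    return s['E'][:3,3],d
def onz(s,px,z):
    o,d=ray(s,px); return o+d*((z-o[2])/d[:,2])[:,None]
def proj(s,P):
    P=np.array(P,float).reshape(-1,3); c=(P-s['E'][:3,3])@s['E'][:3,:3]
    c=c*[1,-1,-1]
    return cv2.projectPoints(c.reshape(-1,1,3),np.zeros(3),np.zeros(3),s['K'],s['dist'])[0].reshape(-1,2)
E
python3 - <<'E'
from h import *
a=snap('top');b=snap('side')
im=np.vstack([np.array(a['pixels']),np.array(b['pixels'])])
save(a,'top0.png',scale=1.42);save(b,'side0.png',scale=1.42)
print(a['E'],b['E'],a['fx'],b['fx'],r.read_state())
E
```

```text
[[ 0.02359139  0.99172355 -0.12620554  0.35080532]
 [-0.99969333  0.02435284  0.00449363  0.01347795]
 [ 0.00752991  0.12606082  0.99199394  1.47325625]
 [ 0.          0.          0.          1.        ]] [[-0.92159939 -0.27618188  0.27272355  0.97129385]
 [ 0.38812114 -0.66308988  0.64005765  1.05079471]
 [ 0.0040679   0.69572651  0.71829526  1.23405682]
 [ 0.          0.          0.          1.        ]] 455.7880698274432 521.9730869524576 {'time_s': 0.1, 'joint_pos': array([-1.34180283e+00,  2.59243953e-01,  1.53592423e+00,  8.53611455e-06,
        1.34800080e+00, -2.02792898e-01]), 'qd': array([ 2.12323692e-03, -2.25247589e-03, -1.95165118e-03,  4.20332363e-05,
        6.79125107e-04, -7.83074387e-04]), 'joint_torque': array([ 2.50181736e-03, -4.38207901e+01, -2.84644496e+01,  7.20820134e-02,
        3.61838273e-02, -5.67332916e-05]), 'tool_pos': array([ 0.23009088, -0.49904264,  0.21793475]), 'tool_rot': array([-7.88154512e-04,  9.76785343e-01,  2.14218984e-01, -6.16347095e-06]), 'wrist_force': array([ 0.2931121 ,  0.42135296, -0.79212194]), 'torque': array([ 0.03706517, -0.00889288, -0.05473388]), 'gripper_width': 0.09320724192355058}
```

View pics/top0.png

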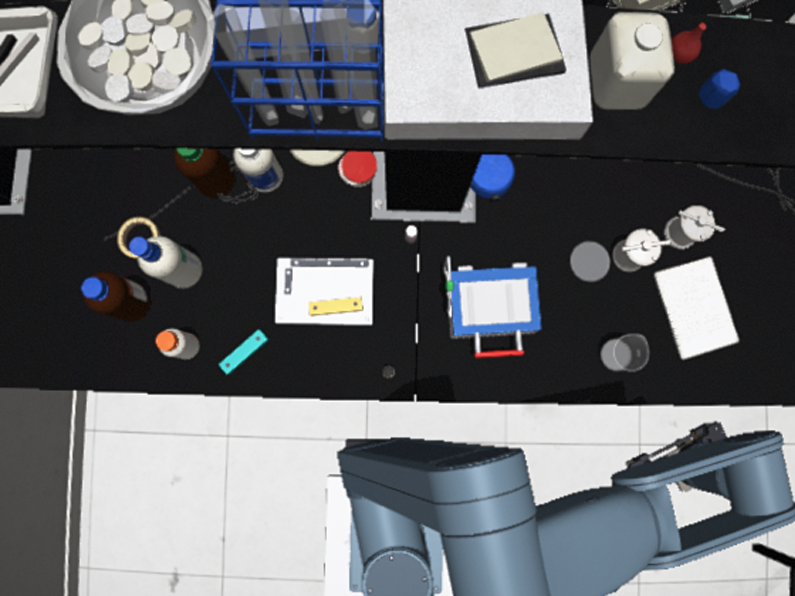

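View pics/side0.png

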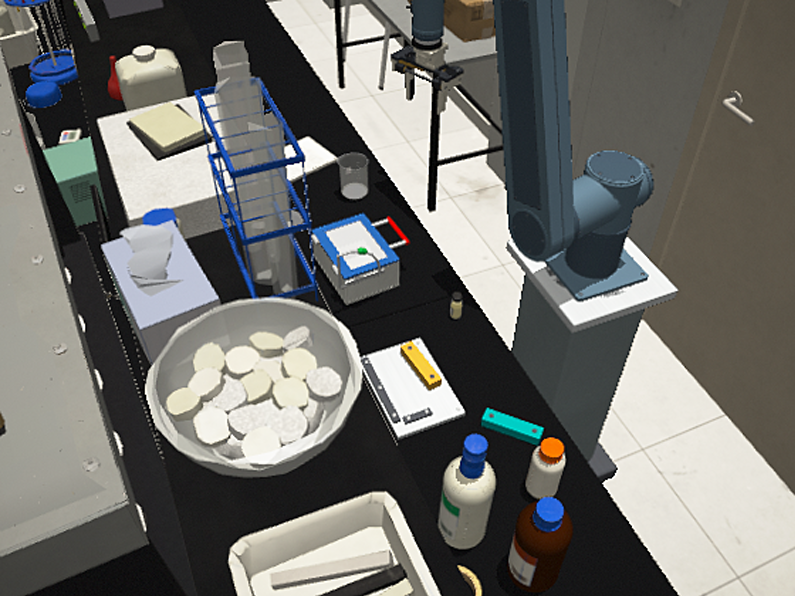

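Top view (1.42× scale): the plate spans (276,258)–(373,325), with the fence along its far side, the end stop at left (289,280), and the gold bar at (336,306). The box lid is at (495,300), the red handle at (499,352), and the green mark at (450,286). 

Candidates:
- **Bar:** gold (336,306) or turquoise (243,352). I choose gold.
- **Handle:** red bar (499,352), red cap (358,167) or red flask (690,42). I choose the bar on the lid.

```bash
cat >> h.py <<'E'
def mask(s,lo,hi,roi,big=True):
    h=cv2.cvtColor(np.array(s['pixels']),cv2.COLOR_RGB2HSV); m=cv2.inRange(h,np.array(lo),np.array(hi))
    k=np.zeros_like(m);k[roi[1]:roi[3],roi[0]:roi[2]]=1; m=m*k
    c,_=cv2.findContours(m,cv2.RETR_EXTERNAL,cv2.CHAIN_APPROX_NONE); return max(c,key=cv2.contourArea).reshape(-1,2)
def rect(s,c,z):
    P=onz(s,c,z)[:,:2]*1000
    return cv2.minAreaRect(P.astype(np.float32)), P
E
cat > meas.py <<'E'
from h import *
T=(190,175,265,235)
def meas(a,b,barz=.036):
    out={}
    for n,s,rp,rb,rh in(('top',a,(185,170,270,235),(185,170,270,235),(325,230,380,260)),('side',b,(245,230,335,315),(275,235,315,280),(265,145,295,180))):
        for nm,lo,hi,roi,z in(('plate',(0,0,110),(180,70,255),rp,.012),('bar',(18,120,90),(35,255,255),rb,barz),('red',(0,150,90),(8,255,255),rh,.082)):
            try:
                (c,wh,an),P=rect(s,mask(s,lo,hi,roi),z)
                print(n,nm,np.round(c,1),np.round(wh,1),round(an,2))
            except Exception as e: print(n,nm,e)
if __name__=='__main__':
    a=snap('top');b=snap('side');meas(a,b)
    for nm,lo,hi,roi,z in(('blue',(95,120,90),(115,255,255),(310,180,385,242),.086),('green',(50,120,60),(75,255,255),(305,190,330,215),.1556)):
        (c,wh,an),P=rect(a,mask(a,lo,hi,roi),z); print(nm,c,wh,an)
    A=cv2.resize(np.array(a['pixels'])[165:260,180:400],None,fx=3.6,fy=3.6,interpolation=2)
    cv2.imwrite('pics/crop1.png',A[:,:,::-1])
E
python3 meas.py
```

```text
top plate [565.8 178. ] [152.8 221.3] 0.35
top bar [531.8 149.3] [ 15.3 112.2] 7.57
top red [ 428.3 -211.4] [ 13.5 105.3] 4.58
side plate [602.4 138.1] [217.9 306.1] 0.43
side bar [534.8 156.1] [ 38.4 134.2] 6.8
side red [ 429.7 -213.6] [ 13.1 114.4] 4.82
blue (543.80078125, -201.77114868164062) (141.26499938964844, 191.5655517578125) 4.766443729400635
green (561.6136474609375, -95.58985900878906) (17.85982322692871, 11.748299598693848) 0.7900250554084778
```

View pics/crop1.png

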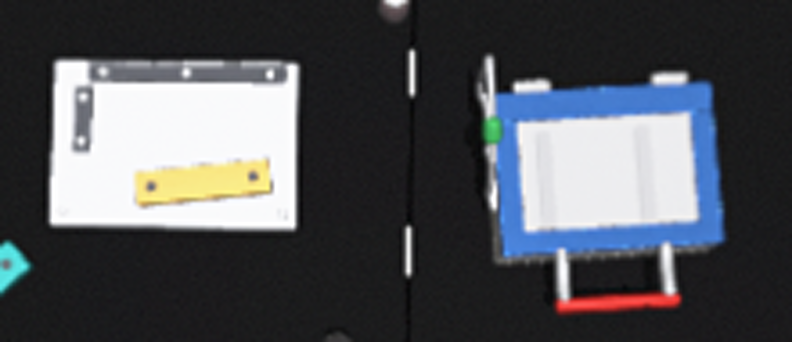

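The crop confirms it: a gold bar with two holes, off both stops, and a red handle on two arms of the blue lid. My gold mask was too narrow, so I'll refine the bar and cross-check the stops.

```bash
sed -i 's/(18,120,90),(35,255,255)/(15,60,80),(38,255,255)/' meas.py
python3 - <<'E'
from meas import *
a=snap('top');b=snap('side');meas(a,b)
(c,wh,an),P=rect(a,mask(a,(0,0,40),(180,90,110),(200,178,262,192)),.02);print('fence',c,wh,an)
(c,wh,an),P=rect(a,mask(a,(0,0,40),(180,90,110),(196,187,208,212)),.02);print('stop',c,wh,an)
from scipy.spatial.transform import Rotation as R
q=r.read_state()['tool_rot'];print(R.from_quat(q,scalar_first=True).as_matrix())
E
```

```text
top plate [565.8 178. ] [152.8 221.3] 0.36
top bar [528.1 148.9] [ 30.  118.5] 7.16
top red [ 428.3 -211.4] [ 13.5 105.3] 4.58
side plate [602.5 138.7] [217.8 307.4] 0.51
side bar [534.9 155.7] [ 39.2 135.3] 7.19
side red [ 429.7 -213.6] [ 13.1 114.4] 4.82
fence (642.1956176757812, 173.59742736816406) (0.048913002014160156, 182.37313842773438) 1.3294651508331299Traceback (most recent call last):
  File "<stdin>", line 4, in <module>
  File "h.py", line 22, in mask
    c,_=cv2.findContours(m,cv2.RETR_EXTERNAL,cv2.CHAIN_APPROX_NONE); return max(c,key=cv2.contourArea).reshape(-1,2)
                                                                            ~~~^^^^^^^^^^^^^^^^^^^^^^^
ValueError: max() iterable argument is empty
```

```bash
cat >> h.py <<'E'
def go(x,y,z,jaw=None):
    "world mm target, jaw axis angle deg -> row numbers"
    s=r.read_state(); w,a,b,c=s['tool_rot']
    from scipy.spatial.transform import Rotation as R
    M=R.from_quat([a,b,c,w]).as_matrix(); d=M.T@(np.array([x,y,z])/1000-s['tool_pos'])/.05
    ya=np.degrees(np.arctan2(M[1,1],M[0,1])); t=0 if jaw is None else -(((jaw-ya)+90)%180-90)/10
    print('row',np.round(d,3),round(t,3),'jaw now',round(ya,2),'j6',round(s['joint_pos'][5],2),'F',np.round(s['wrist_force'],1),'tcp',np.round(s['tool_pos']*1000,1),'w',round(s['gripper_width']*1000,1),'t',round(s['time_s'],2))
E
python3 -c "
from h import *
go(528.1,148.9,180,7.2)"
```

```text
row [10.837 -9.281  0.774] -7.246 jaw now -65.26 j6 -0.2 F [ 0.8  0.3 -0.1] tcp [ 230.2 -499.3  218.3] w 93.0 t 0.3
```

Call:
drive_tool --pt "1.1 -0.9 0 -0.7 0.7" --pt "2.2 -1.8 0 -1.5 0.7" --pt "3.3 -2.8 0 -2.2 0.7" --pt "4.4 -3.7 0 -2.9 0.7" --pt "5.4 -4.6 0 -3.6 0.7" --pt "6.5 -5.6 0 -4.3 0.7" --pt "7.6 -6.5 0 -5.1 0.7" --pt "8.7 -7.4 0 -5.8 0.7" --pt "9.8 -8.4 0 -6.5 0.7" --pt "10.84 -9.28 0 -7.25 0.7" --pt "10.84 -9.28 0 -7.25 0.7" --pt "10.84 -9.28 0 -7.25 0.7" --pt "10.84 -9.28 0 -7.25 0.7" --pt "10.84 -9.28 0 -7.25 0.7" --pt "10.84 -9.28 0 -7.25 0.7" --pt "10.84 -9.28 0 -7.25 0.7"

```text
time_s: 2.3
tool_pos: [0.5281, 0.1479, 0.219]
tool_rot: [-0.0, 0.662, 0.75, 0.0]
wrist_force: [0.3, -0.0, 0.6]
gripper_width: 0.0647
```

```bash
python3 -c "
from h import *
go(528.1,148.9,26,7.2)"
```

```text
row [1.80e-02 1.00e-03 3.86e+00] -0.005 jaw now 7.15 j6 -0.06 F [ 0.3 -0.   0.6] tcp [528.1 147.9 219. ] w 64.7 t 2.3
```

Call:
drive_tool --pt "0.02 0 1.0 0 0.7" --pt "0.02 0 2.0 0 0.7" --pt "0.02 0 3.0 0 0.7" --pt "0.02 0 3.6 0 0.7" --pt "0.02 0 3.86 0 0.7" --pt "0.02 0 3.86 0 0.7" --pt "0.02 0 3.86 0 0.7" --pt "0.02 0 3.86 0 0.2" --pt "0.02 0 3.86 0 0.2" --pt "0.02 0 3.86 0 0.2" --pt "0.02 0 3.86 0 0.2" --pt "0.02 0 3.86 0 0.2"

```text
time_s: 3.8
tool_pos: [0.5284, 0.149, 0.0262]
tool_rot: [0.0, 0.662, 0.75, 0.001]
wrist_force: [-0.2, -0.6, 0.9]
gripper_width: 0.0294
```

```bash
python3 -c "
from h import *
go(590,148.9,26,0.4); go(598.7,189.2,26,.4)"
```

```text
row [-0.156  1.223  0.005] 0.675 jaw now 7.15 j6 -0.05 F [-0.2 -0.6  0.9] tcp [528.4 149.   26.2] w 29.4 t 3.8
row [0.622 1.495 0.005] 0.675 jaw now 7.15 j6 -0.05 F [-0.2 -0.6  0.9] tcp [528.4 149.   26.2] w 29.4 t 3.8
```

Call:
drive_tool --pt "0 0.2 0 0.2 0.2" --pt "0.1 0.4 0 0.4 0.2" --pt "0.2 0.6 0 0.67 0.2" --pt "0.3 0.8 0 0.67 0.2" --pt "0.4 1.0 0 0.67 0.2" --pt "0.5 1.2 0 0.67 0.2" --pt "0.56 1.4 0 0.67 0.2" --pt "0.62 1.5 0 0.67 0.2" --pt "0.62 1.5 0 0.67 0.2" --pt "0.62 1.5 0 0.67 0.2"

```text
time_s: 5.05
tool_pos: [0.5993, 0.1893, 0.0262]
tool_rot: [0.0, 0.704, 0.71, 0.001]
wrist_force: [0.8, -0.0, 0.1]
gripper_width: 0.0298
```

```bash
python3 -c "
from h import *
go(605.7,189.2,26,.4); go(605.7,193.2,26,.4)
from meas import meas
meas(snap('top'),snap('side'))"
```

```text
row [-0.003  0.128  0.005] 0.004 jaw now 0.44 j6 0.12 F [ 0.8 -0.   0.1] tcp [599.3 189.3  26.2] w 29.8 t 5.05
row [0.077 0.129 0.005] 0.004 jaw now 0.44 j6 0.12 F [ 0.8 -0.   0.1] tcp [599.3 189.3  26.2] w 29.8 t 5.05
top plate [574.  238.8] [210.3 157. ] 1.24
top bar [598.9 144.4] [29.5 25.6] 2.01
top red [ 428.3 -211.4] [ 13.5 105.3] 4.58
side plate [568.2 215. ] [150.7 154.3] 0.51
side bar [591.3 189.6] [62.6 37.3] 67.36
side red max() iterable argument is empty
```

Call:
drive_tool --pt "0.03 0 0 0 0.2" --pt "0.06 0 0 0 0.2" --pt "0.09 0 0 0 0.2" --pt "0.09 0 0 0 0.2"

```text
time_s: 5.65
tool_pos: [0.5987, 0.1932, 0.0262]
tool_rot: [0.0, 0.704, 0.71, 0.0]
wrist_force: [-0.7, -4.0, 0.3]
gripper_width: 0.0296
```

Call:
drive_tool --pt "0 0.04 0 0 0.2" --pt "0 0.08 0 0 0.2" --pt "0 0.12 0 0 0.2" --pt "0 0.12 0 0 0.2"

```text
time_s: 6.15
tool_pos: [0.6033, 0.1933, 0.0262]
tool_rot: [-0.001, 0.704, 0.71, -0.001]
wrist_force: [-3.9, -3.5, 4.8]
gripper_width: 0.0295
```

Call:
drive_tool --pt "0.01 0.05 0 0 0.2" --pt "0.02 0.08 0 0 0.2" --pt "0.02 0.08 0 0 0.2"

```text
time_s: 6.52
tool_pos: [0.6044, 0.1933, 0.0263]
tool_rot: [-0.002, 0.704, 0.71, -0.004]
wrist_force: [-8.9, -6.6, 8.7]
gripper_width: 0.0295
```

Call:
drive_tool --pt "0 0 0 0 0.5" --pt "0 0 0 0 0.5" --pt "0 0 0 0 0.5" --pt "0 -0.1 -0.5 0 0.5" --pt "0 -0.1 -1.2 0 0.4" --pt "0 -1.0 -1.2 0 0" --pt "0 -1.4 -1.2 0 0" --pt "0 -1.4 -1.2 0 0" --pt "0 -1.4 -1.2 0 0"

```text
time_s: 7.65
tool_pos: [0.5362, 0.193, 0.0871]
tool_rot: [-0.002, 0.704, 0.71, -0.003]
wrist_force: [0.8, -0.3, 0.0]
gripper_width: 0.0026
```

```bash
python3 -c "
from h import *
go(555,193,17,.4); go(605.7,193.2,17,.4)
from meas import meas
a=snap('top');b=snap('side');save(b,'side1.png',(220,200,380,320),4.5)
meas(a,b)"
```

```text
row [0.    0.384 1.4  ] 0.011 jaw now 0.51 j6 0.14 F [ 0.8 -0.3  0. ] tcp [536.2 193.   87.1] w 2.6 t 7.65
row [-0.005  1.398  1.393] 0.011 jaw now 0.51 j6 0.14 F [ 0.8 -0.3  0. ] tcp [536.2 193.   87.1] w 2.6 t 7.65
top plate [572.6 252.5] [213.2 132. ] 3.44
top bar [603.5 154.2] [32.5 38.9] 1.37
top red [ 428.3 -211.4] [ 13.5 105.3] 4.58
side plate [572.2 161.3] [288.2 235.4] 69.68
side bar [591.6 179.2] [81.7 34.4] 67.43
side red [ 429.7 -213.6] [ 13.1 114.4] 4.82
```

View pics/side1.png

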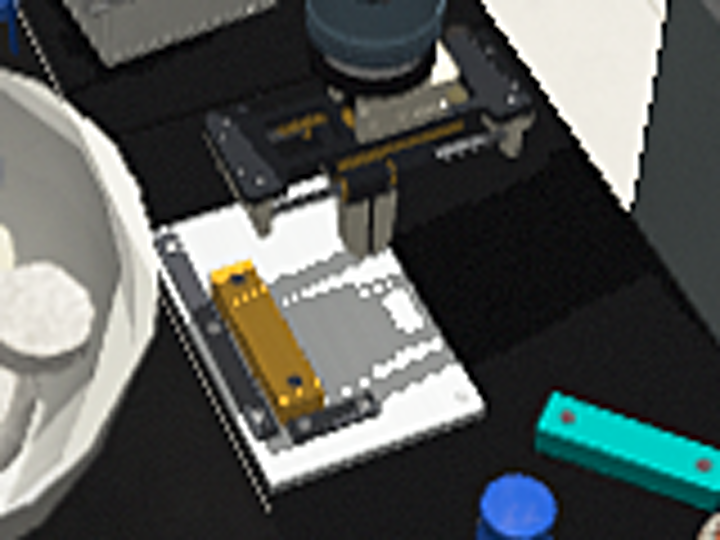

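The bar lies along the fence near the end stop. Next I press it home with shut fingers, first towards the fence and then towards the stop.

Call:
drive_tool --pt "0 0.2 0.7 0 0" --pt "0 0.2 1.37 0 0" --pt "0 0.2 1.37 0 0" --pt "0 0.4 1.37 0 0" --pt "0 0.6 1.37 0 0" --pt "0 0.66 1.37 0 0" --pt "0 0.7 1.37 0 0" --pt "0 0.7 1.37 0 0"

```text
time_s: 8.75
tool_pos: [0.5707, 0.193, 0.0183]
tool_rot: [-0.002, 0.704, 0.71, -0.003]
wrist_force: [0.6, -0.5, 0.3]
gripper_width: 0.0006
```

Call:
drive_tool --pt "0 0.04 0 0 0" --pt "0 0.08 0 0 0" --pt "0 0.1 0 0 0" --pt "0 0.1 0 0 0"

```text
time_s: 9.25
tool_pos: [0.5755, 0.1931, 0.0182]
tool_rot: [-0.002, 0.704, 0.71, -0.003]
wrist_force: [-1.0, -0.0, 1.3]
gripper_width: 0.0007
```

Call:
drive_tool --pt "0 0.04 0 0 0" --pt "0 0.08 0 0 0" --pt "0 0.08 0 0 0"

```text
time_s: 9.62
tool_pos: [0.5768, 0.1931, 0.0181]
tool_rot: [-0.004, 0.704, 0.71, -0.005]
wrist_force: [-9.4, -0.4, 6.7]
gripper_width: 0.0004
```

Call:
drive_tool --pt "0 -0.3 0 0 0" --pt "0 -0.3 -0.4 0 0" --pt "0 -0.3 -1.0 0 0" --pt "-1.0 0.2 -1.0 0 0" --pt "-1.7 0.56 -1.0 0 0" --pt "-1.7 0.56 -1.0 0 0" --pt "-1.7 0.56 -0.5 0 0" --pt "-1.7 0.56 -0.1 0 0" --pt "-1.7 0.56 -0.1 0 0" --pt "-1.5 0.56 -0.1 0 0" --pt "-1.4 0.56 -0.1 0 0" --pt "-1.4 0.56 -0.1 0 0"

```text
time_s: 11.12
tool_pos: [0.6059, 0.1243, 0.0238]
tool_rot: [-0.003, 0.704, 0.711, -0.005]
wrist_force: [0.3, -0.1, 0.0]
gripper_width: 0.0006
```

Call:
drive_tool --pt "0.03 0 0 0 0" --pt "0.06 0 0 0 0" --pt "0.09 0 0 0 0" --pt "0.09 0 0 0 0"

```text
time_s: 11.62
tool_pos: [0.606, 0.1251, 0.024]
tool_rot: [-0.002, 0.703, 0.711, -0.007]
wrist_force: [0.0, -11.9, 2.0]
gripper_width: 0.0005
```

Call:
drive_tool --pt "-0.2 0 0 0 0" --pt "-0.2 0 -0.8 0 0" --pt "-0.2 0 -1.8 0 0" --pt "-0.2 0 -2.8 0 0.2" --pt "-0.5 -1 -3.6 0 0.4" --pt "-1.5 -2 -3.6 0 0.4" --pt "-2.5 -2.5 -3.6 0 0.4" --pt "-3.5 -3 -3.6 0 0.4" --pt "-4.5 -3.2 -3.6 0 0.4" --pt "-5.5 -3.4 -3.6 0 0.4" --pt "-5.5 -3.4 -3.6 0 0.4" --pt "-5.5 -3.4 -3.6 0 0.4"

```text
time_s: 13.12
tool_pos: [0.4409, -0.1499, 0.208]
tool_rot: [-0.002, 0.704, 0.71, -0.006]
wrist_force: [-0.3, 0.5, -0.1]
gripper_width: 0.0371
```

```bash
python3 -c "
from h import *
go(429,-212,150,4.7); go(429,-212,63,4.7)
from meas import meas
a=snap('top');b=snap('side')
A=np.array(a['pixels'])[168:240,180:290];B=np.array(b['pixels'])[230:315,235:345]
f=lambda i:cv2.resize(i,(780,int(780*i.shape[0]/i.shape[1])),interpolation=cv2.INTER_CUBIC)
B=cv2.resize(B,(380,294),interpolation=2);A=cv2.resize(A,(400,262),interpolation=2)
C=np.zeros((300,790,3),np.uint8);C[:262,:400]=A;C[:294,405:785]=B
cv2.imwrite('pics/bar2.png',C[:,:,::-1])
meas(a,b)"
```

```text
row [-1.232 -0.236  1.172] -0.418 jaw now 0.52 j6 -0.56 F [-0.3  0.5 -0.1] tcp [ 440.9 -149.9  208. ] w 37.1 t 13.12
row [-1.221 -0.216  2.911] -0.418 jaw now 0.52 j6 -0.56 F [-0.3  0.5 -0.1] tcp [ 440.9 -149.9  208. ] w 37.1 t 13.12
top plate [565.8 178. ] [152.8 221.3] 0.38
top bar [605.8 194.4] [ 32.6 118.9] 1.32
top red max() iterable argument is empty
side plate [602.4 138.7] [217.9 307.4] 0.43
side bar [594.4 182.1] [74.1 31.5] 67.43
side red [ 429.7 -213.6] [ 12.9 114.5] 4.55
```

View pics/bar2.png

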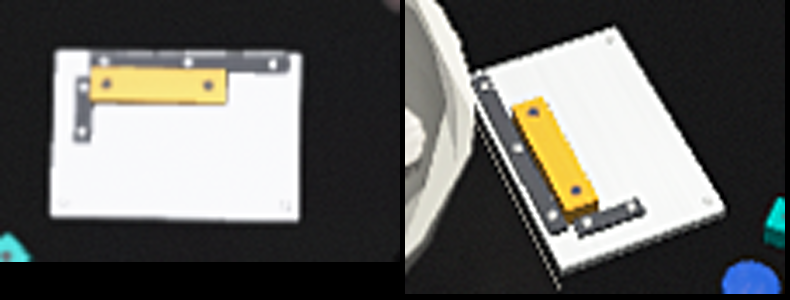

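The top view shows the bar flush with the fence and the end stop, measured at (605.8,194.4) against an expected (605.7,193.2). Next is the handle.

Call:
drive_tool --pt "-0.5 -0.1 0 -0.2 0.4" --pt "-1.22 -0.22 0 -0.42 0.4" --pt "-1.22 -0.22 0.5 -0.42 0.4" --pt "-1.22 -0.22 1.2 -0.42 0.4" --pt "-1.22 -0.22 1.8 -0.42 0.4" --pt "-1.22 -0.22 2.4 -0.42 0.4" --pt "-1.22 -0.22 2.8 -0.42 0.4" --pt "-1.22 -0.22 2.9 -0.42 0.4" --pt "-1.22 -0.22 2.9 -0.42 0.4"

```text
time_s: 14.35
tool_pos: [0.4296, -0.2105, 0.0638]
tool_rot: [-0.002, 0.676, 0.737, -0.006]
wrist_force: [0.3, 0.5, 0.4]
gripper_width: 0.0375
```

Call:
drive_tool --pt "0 0 0 0 0" --pt "0 0 0 0 0" --pt "0 0 0 0 0" --pt "0 0 0 0 0" --pt "0 0 0 0 0"

```text
time_s: 14.98
tool_pos: [0.4293, -0.2107, 0.0639]
tool_rot: [-0.002, 0.676, 0.737, -0.007]
wrist_force: [-1.8, -1.3, 0.5]
gripper_width: 0.011
```

Run:
```python
from h import *
s=r.read_state();p=s['tool_pos']*1000
go(429,-212,63,4.7)
for d in(10,20,30,40,50,55,60):
    t=np.radians(d);k=185*(1-np.cos(t)); print(d);go(p[0]+k*np.cos(.082),p[1]+k*np.sin(.082),p[2]+185*np.sin(t))
b=snap('side');save(b,'side3.png',(190,110,340,230),4.5)
```

```text
row [-0.025 -0.007  0.018] 0.024 jaw now 4.94 j6 -0.76 F [-1.8 -1.3  0.5] tcp [ 429.3 -210.7   63.9] w 11.0 t 14.97
10
row [-0.004  0.048 -0.643] 0 jaw now 4.94 j6 -0.76 F [-1.8 -1.3  0.5] tcp [ 429.3 -210.7   63.9] w 11.0 t 14.97
20
row [-0.008  0.207 -1.268] 0 jaw now 4.94 j6 -0.76 F [-1.8 -1.3  0.5] tcp [ 429.3 -210.7   63.9] w 11.0 t 14.97
30
row [-0.013  0.472 -1.856] 0 jaw now 4.94 j6 -0.76 F [-1.8 -1.3  0.5] tcp [ 429.3 -210.7   63.9] w 11.0 t 14.97
40
row [-0.018  0.835 -2.389] 0 jaw now 4.94 j6 -0.76 F [-1.8 -1.3  0.5] tcp [ 429.3 -210.7   63.9] w 11.0 t 14.97
50
row [-0.022  1.285 -2.851] 0 jaw now 4.94 j6 -0.76 F [-1.8 -1.3  0.5] tcp [ 429.3 -210.7   63.9] w 11.0 t 14.97
55
row [-0.025  1.539 -3.051] 0 jaw now 4.94 j6 -0.76 F [-1.8 -1.3  0.5] tcp [ 429.3 -210.7   63.9] w 11.0 t 14.97
60
row [-0.027  1.809 -3.228] 0 jaw now 4.94 j6 -0.76 F [-1.8 -1.3  0.5] tcp [ 429.3 -210.7   63.9] w 11.0 t 14.97
```

View pics/side3.png

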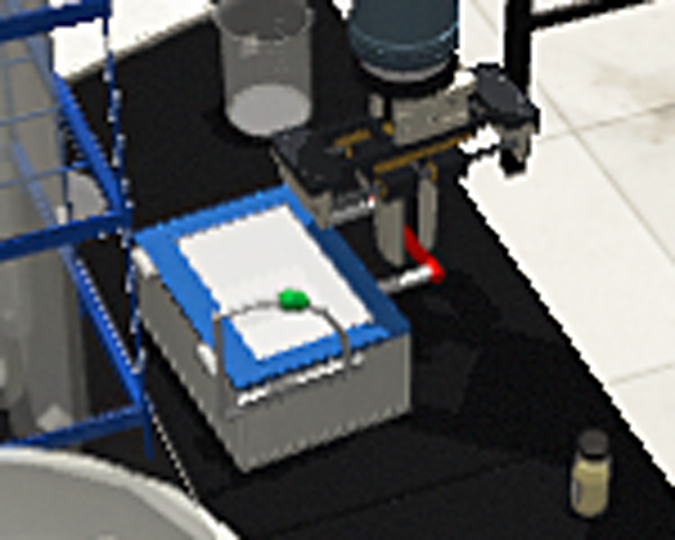

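Width 11 mm on the 12 mm bar, so the handle is between the fingers. Now lifting along the arc.

Call:
drive_tool --pt "0 0.01 -0.32 0 0" --pt "0 0.05 -0.64 0 0" --pt "0 0.12 -0.96 0 0" --pt "-0.01 0.21 -1.27 0 0" --pt "-0.01 0.33 -1.57 0 0" --pt "-0.01 0.47 -1.86 0 0" --pt "-0.01 0.47 -1.86 0 0"

```text
time_s: 15.9
tool_pos: [0.4522, -0.2088, 0.1571]
tool_rot: [-0.003, 0.676, 0.737, -0.008]
wrist_force: [-8.8, -2.0, 3.2]
gripper_width: 0.0111
```

Call:
drive_tool --pt "0 0.12 -0.28 0 0" --pt "0 0.3 -0.53 0 0" --pt "0 0.52 -0.78 0 0" --pt "0 0.76 -0.99 0 0" --pt "0 1.0 -1.17 0 0" --pt "0 1.14 -1.27 0 0" --pt "0 1.28 -1.36 0 0" --pt "0 1.28 -1.36 0 0" --pt "0 1.28 -1.36 0 0"

```text
time_s: 17.02
tool_pos: [0.5151, -0.2036, 0.2257]
tool_rot: [-0.004, 0.676, 0.737, -0.01]
wrist_force: [-9.5, -2.3, 11.2]
gripper_width: 0.0109
```

Run:
```python
from h import *
go(429,-212,63,4.7)
a=snap('top');b=snap('side')
A=cv2.resize(np.array(a['pixels'])[170:265,300:400],(395,375),interpolation=2);B=cv2.resize(np.array(b['pixels'])[100:225,205:310],(395,470),interpolation=2)
C=np.zeros((475,795,3),np.uint8);C[:375,:395]=A;C[:470,400:]=B
cv2.imwrite('pics/lid4.png',C[:,:,::-1])
```

```text
row [ 0.008 -1.664  3.288] 0.026 jaw now 4.96 j6 -0.65 F [-9.5 -2.3 11.2] tcp [ 515.1 -203.6  225.7] w 10.9 t 17.02
```

View pics/lid4.png

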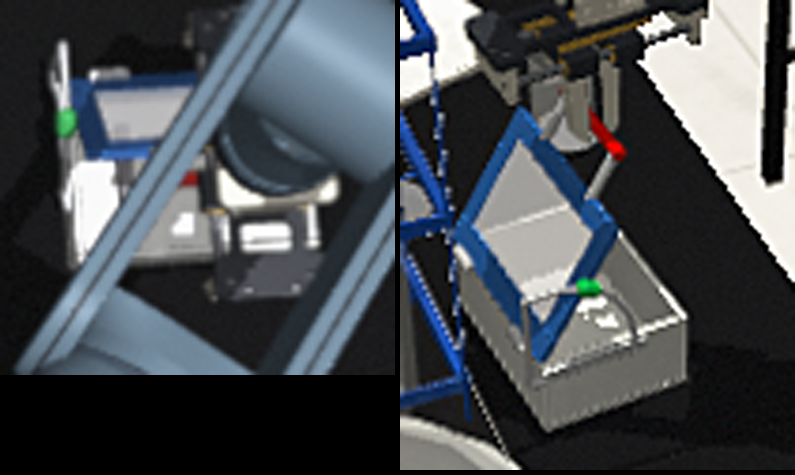

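```bash
cat > ang.py <<'E'
from h import *
th=np.radians(4.72);H=np.array([.613,-.1961,.082]);X=np.array([np.cos(th),np.sin(th),0]);Y=np.array([-np.sin(th),np.cos(th),0])
def pl(s,px,yb):
    o,d=ray(s,[px]);d=d[0];p=o+d*((yb-(o-H)@Y)/(d@Y))-H
    u,v=-p@X*1000,p[2]*1000; return np.round([u,v,np.hypot(u,v),np.degrees(np.arctan2(v,u))],1)
if __name__=='__main__':
    b=snap('side');a=snap('top')
    g=mask(b,(50,120,60),(75,255,255),(205,100,310,225)).mean(0);print('green',g,pl(b,g,.103))
    c=mask(b,(0,150,70),(8,255,255),(235,100,290,160));q=c[c[:,1]>=c[:,1].max()-1].mean(0);print('red',c.min(0),c.max(0),q,pl(b,q,.051))
    c=mask(b,(95,120,70),(115,255,255),(217,125,275,200)).astype(np.int32)
    ap=cv2.approxPolyDP(c.reshape(-1,1,2),2.5,True).reshape(-1,2);
    for p in ap: print('blue',p,pl(b,p,.095),pl(b,p,-.095))
    for d in(56,60,64):
        t=np.radians(d);f=np.array([-np.cos(t)*X+np.sin(t)*np.array([0,0,1])]);
        print(d,'pred handle end',proj(b,H+.185*f+.052*Y),'front corner',proj(b,H+.14*f+.095*Y),'green',proj(b,H+.085*f+.103*Y))
    for i in(a,b): pass
    go(429,-212,63,4.7)
E
python3 ang.py
```

```text
green [254.73333333 176.06666667] [41.1 75.4 85.8 61.4]
red [255 129] [264 142] [262.75 141.5 ] [ 96.1 154.8 182.2  58.2]
blue [237 128] [ -4.7 268.9 268.9  91. ] [ 72.7 118.8 139.3  58.6]
blue [220 159] [-64.1 178.2 189.3 109.8] [ 3.2 12.7 13.1 76. ]
blue [217 153] [-71.4 203.3 215.5 109.3] [-5.4 42.1 42.4 97.3]
blue [218 163] [-71.4 165.8 180.6 113.3] [  -5.4   -1.7    5.7 -162.3]
blue [236 186] [-20.3  52.9  56.7 111. ] [  54.3 -133.8  144.4  -67.9]
blue [236 178] [-18.4  85.4  87.4 102.2] [ 56.5 -95.8 111.3 -59.5]
blue [223 159] [-54.8 174.6 183.  107.4] [13.9  8.6 16.4 31.5]
blue [236 136] [ -9.3 242.3 242.5  92.2] [ 67.3  87.8 110.6  52.5]
blue [257 162] [ 54.1 121.2 132.7  66. ] [141.4 -54.  151.3 -20.9]
blue [250 175] [28.8 78.5 83.6 69.9] [ 111.7 -103.9  152.6  -42.9]
blue [256 173] [49.4 78.4 92.7 57.8] [ 135.9 -104.   171.2  -37.4]
blue [262 161] [ 71.1 118.6 138.3  59.1] [161.3 -57.  171.  -19.5]
56 pred handle end [[265.02214696 141.36348245]] front corner [[264.11130217 160.95094727]] green [[256.63946283 176.61452634]]
60 pred handle end [[261.81238465 140.60198508]] front corner [[261.66763987 160.44911086]] green [[255.15616763 176.35088101]]
64 pred handle end [[258.44295882 140.07747885]] front corner [[259.10869434 160.12542226]] green [[253.60907425 176.19318602]]
row [ 0.007 -1.663  3.287] 0.026 jaw now 4.96 j6 -0.65 F [-10.2  -2.3  10.3] tcp [ 515.  -203.6  225.6] w 11.0 t 17.23
```

Estimates agree on about 58.5–59° (handle end 58.2°, lid corners 59.1° and 58.6°, fingers 58.9°; the green mark itself reads 61.4°). I'll nudge about 1° further open.

Call:
drive_tool --pt "0 0.02 -0.03 0 0" --pt "0 0.05 -0.06 0 0" --pt "0 0.05 -0.06 0 0" --pt "0 0.05 -0.06 0 0"

```text
time_s: 17.73
tool_pos: [0.5178, -0.2034, 0.2278]
tool_rot: [-0.004, 0.676, 0.737, -0.01]
wrist_force: [4.4, -2.8, -10.7]
gripper_width: 0.0108
```

```bash
python3 ang.py | grep -v 'blue \[2[23]'
python3 - <<'E'
from ang import *
b=snap('side');h=cv2.cvtColor(np.array(b['pixels']),cv2.COLOR_RGB2HSV)
m=cv2.inRange(h,(0,150,70),(8,255,255))+cv2.inRange(h,(172,150,70),(180,255,255))
m[:, :235]=0;m[:,290:]=0;m[:100]=0;m[160:]=0
for y in range(131,141,3):
    x=np.where(m[y])[0]; P=[]
    for d in(56,60,64):
        t=np.radians(d);f=-np.cos(t)*X+np.sin(t)*np.array([0,0,1]);p=proj(b,[H+.185*f+k*Y for k in(.052,0)]);P.append(np.interp(y,p[::-1,1],p[::-1,0]))
    print(y,x.min(),x.max(),x.mean(),np.round(P,1))
from meas import meas
save(b,'end.png',(190,90,350,320),2.6)
E
```

```text
green [254.73333333 176.13333333] [41.1 75.1 85.6 61.3]
red [254 129] [263 142] [262.         141.33333333] [ 93.6 156.3 182.2  59.1]
blue [217 153] [-71.4 203.3 215.5 109.3] [-5.4 42.1 42.4 97.3]
blue [218 163] [-71.4 165.8 180.6 113.3] [  -5.4   -1.7    5.7 -162.3]
blue [256 162] [ 50.7 122.5 132.6  67.5] [137.4 -52.5 147.1 -20.9]
blue [250 174] [28.9 82.6 87.5 70.7] [111.9 -99.2 149.5 -41.5]
blue [256 172] [49.5 82.5 96.2 59. ] [136.1 -99.2 168.4 -36.1]
blue [262 161] [ 71.1 118.6 138.3  59.1] [161.3 -57.  171.  -19.5]
blue [252 152] [ 38.7 166.  170.5  76.9] [123.4  -1.5 123.4  -0.7]
blue [252 147] [ 39.4 184.7 188.9  78. ] [124.2  20.4 125.8   9.3]
blue [240 136] [  3.1 238.  238.1  89.3] [ 81.7  82.7 116.3  45.4]
56 pred handle end [[265.02214696 141.36348245]] front corner [[264.11130217 160.95094727]] green [[256.63946283 176.61452634]]
60 pred handle end [[261.81238465 140.60198508]] front corner [[261.66763987 160.44911086]] green [[255.15616763 176.35088101]]
64 pred handle end [[258.44295882 140.07747885]] front corner [[259.10869434 160.12542226]] green [[253.60907425 176.19318602]]
row [ 0.007 -1.718  3.332] 0.026 jaw now 4.96 j6 -0.65 F [  3.8  -4.8 -12.1] tcp [ 517.9 -203.4  227.8] w 11.2 t 17.82
131 255 256 255.5 [257.7 254.5 251.2]
134 255 259 257.0 [259.  256.5 253.6]
137 257 261 259.0 [261.5 258.9 256. ]
140 260 263 261.5 [263.9 261.3 258.4]
```

View pics/end.png

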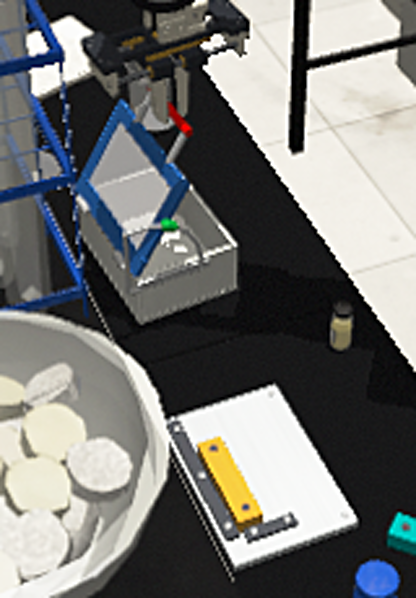

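Call:
drive_tool --pt "0 0.02 0 0 0" --pt "0 0.02 0 0 0" --pt "0 0.02 0 0 0" --pt "0 0.02 0 0 0"

```text
time_s: 18.38
tool_pos: [0.5186, -0.2033, 0.2282]
tool_rot: [-0.004, 0.676, 0.737, -0.01]
wrist_force: [-2.0, -2.0, -1.4]
gripper_width: 0.0108
```

Run:
```python
from ang import *
b=snap('side');h=cv2.cvtColor(np.array(b['pixels']),cv2.COLOR_RGB2HSV)
m=cv2.inRange(h,(0,150,70),(8,255,255));m[:, :235]=0;m[:,290:]=0
for y in(134,137,140): print(y,np.where(m[y])[0].mean())
a=snap('top');from_=mask(a,(15,60,80),(38,255,255),(185,170,270,235));print(rect(a,from_,.036)[0])
go(0,0,0)
print(r.finish_job())
```

```text
134 256.5
137 259.0
140 261.5
((605.8167724609375, 194.371337890625), (32.554466247558594, 118.94561004638672), 1.315967082977295)
row [ 4.985 -9.887  4.727] 0 jaw now 4.96 j6 -0.64 F [-2.3 -2.1 -2.1] tcp [ 518.6 -203.3  228.2] w 11.1 t 18.48
the job is handed in; nothing more can be done
None
```

The job is handed in at 18.5 s: the gold bar is against both stops, and the fingers are holding the lid open at about 60°. I gripped the bar, slid it on the plate, then pressed it home with shut fingers. After that I took the red handle and lifted it along its arc.

**Bar:** it met about 9 N against the fence and 12 N against the end stop. The last top view puts it at (605.8, 194.4) mm, against (605.7, 193.2) expected, about 1 mm off along its length. The images show it flush on both sides. Its measured angle is 1.3° and the plate's is 0.4°, a difference I put down to pixel resolution.

**Lid:** the handle's line in the side view gives about 60°. Other readings were slightly lower: about 59° from the handle's end and from a lid corner, both taken just before a final nudge of about 1 mm further open. The green mark itself read 61.3°, so the angle is uncertain by about 1–2°.

**Hold:** the fingers are closed on the handle at 11 mm, with about 3.5 N at the wrist.

**Other items:** nothing else was touched on purpose. I did not measure the vials, beaker, dish and bottle again at the end.

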